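# Plug the plaque-stand post, then turn up its cap's blind hole for glue

## Task

Assemble the plaque stand as far as the gluing: plug the square wooden post upright and fully home into the square socket of the terracotta foot and let go of it. Then pick up the terracotta cap that lies on its side, find which end has the blind hole, turn it so that the hole faces straight up, and hold it still in the air about 15 cm above the table, touching nothing but the gripper: finish while still holding it there. Leave the loose plaque, the marker and the mug where they are.

Things in the scene. Friction and masses are not known exactly. Their poses are not given: they have to be found in the camera images.
- foot: Square terracotta foot of the stand, 80 x 80 x 35 mm, fixed to the table; origin at the centre of its underside, z up, x and y along its sides. In the middle of its top is a square socket 30 x 30 mm, sides parallel to the foot's, 25 mm deep (its floor is 10 mm above the table), with a 2 mm chamfer at the mouth.
- foot_hole0 (a point): Centre of the socket's mouth, at the level of the foot's top face, 35 mm above the table.
- post: Square post of light wood, 28 x 28 mm and 90 mm tall, foot edges chamfered, about 50 g; it stands loose on the table at the start. Origin at the centre of its lower end, z up along the post, x and y square to its sides. It fits the socket with 1 mm to spare on each side, in any of its four quarter turns; fully home its lower end is 25 mm below the foot's top face.
- cap: Loose plain terracotta block, 105 to 210 g, 50 x 50 mm across, 38 mm long, lying on a 50 x 38 side. One square end has a square blind hole, 30 x 30, 26 deep (walls 10); the other is closed; from above both look alike. The hole faces level, any way round. Origin: centre of the underside as it lies; x along the 38 mm, pointing OUT of the hole (to end up vertical); y level across; z up at the start.
- cap_middle (a point): Middle of the cap block: 25 mm from the origin along the cap's z; axes as the cap's.
- cap_mouth (a point): Centre of the mouth of the cap's blind hole: 19 mm from the middle along the cap's x; axes as the cap's.
- plaque: Bystander: terracotta plaque lying flat, 130 x 90 x 12 mm, one long edge broken to about 110 mm in all; origin at the centre of its underside. Not to be moved.
- marker: Bystander: grey and aluminium marker pen, 130 mm long along its x, 17 mm thick, lying on the table; origin under its middle. Not to be moved.
- mug: Bystander: white mug, 80 mm across, 90 mm tall, handle towards its y; origin at the centre of its underside. Not to be moved.
There are look-alikes about, which are no part of the job. Leave any red look-alike of the cap alone.

How it is judged:
On the way, in this order (a step that is already met when the one before it is completed fails the run):
1. the post stands fully home in the foot's socket, let go (horizontal distance between post and foot_hole0 below 0.004 m and z of post in the frame of foot below 0.0135 m and angle between post's own z axis and vertical below 0.06 rad and contact force between the fingers and post below 0.1 N), for 0.2 s.
2. the cap is held clear of the table with its blind hole up (angle between cap's own x axis and vertical below 0.2 rad and height (world z) of cap_middle above 0.1 m and contact force between the fingers and cap above 1 N), for 0.2 s.
At the end, for the whole second after the job is handed in: Cap gripped (above 1 N), hole up within 0.2 rad, middle over 100 mm and mouth over 110 mm above the table, still (0.03 m/s, 0.2 rad/s), touching no post, foot or bystander; post let go in the socket, within 4 mm of centre, lower end at most 13.5 mm up (home is 10), upright within 0.06 rad (all of step 1 and all of step 2 and linear speed of cap below 0.03 m/s and angular speed of cap below 0.2 rad/s and contact force between cap and post below 0.05 N and contact force between cap and foot below 0.05 N and contact force between cap and plaque below 0.05 N and contact force between cap and marker below 0.05 N and contact force between cap and mug below 0.05 N and height (world z) of cap_mouth above 0.11 m); the arm keeps its last pose, push and grip.
It fails at once if the plaque is disturbed (moved more than 20 mm) (distance of plaque from where it was at the start of the episode above 0.02 m).
It fails at once if the marker is disturbed (moved more than 20 mm) (distance of marker from where it was at the start of the episode above 0.02 m).
It fails at once if the mug is disturbed (moved more than 20 mm) (distance of mug from where it was at the start of the episode above 0.02 m).
It also fails if it takes over 58 s, if anything falls off the work surface, if the arm or the gripper's body presses on something with over 40 N, if the wrist force passes 120 N, or if a joint passes its speed limit or range.

## Robot

A 6-joint arm with a two-finger parallel gripper is mounted at the origin on the work surface. World frame = base frame: x ahead of the robot, y to its left, z up, the work surface at z = 0. Lengths are in m, angles in rad, forces in N, time in s.
With the tool pointing down it reaches from about 0.3 to 0.75 m from the base axis. Payload 8.5 kg.
Tool frame: the origin (TCP) lies at the very end of the fingers, on their centre line; the grasp point (between the pads) lies 19 mm behind it; z points along the fingers, y is the line along which they close (so a half turn about z gives the same grasp; the last joint's range is limited). The gripper opens to 85 mm and grips with 20 to 120 N. Pads are 22 mm wide; open, the fingers measure 114 mm over their backs; the gripper's body (76 mm by 85 mm) begins 54 mm behind the grasp point. The pads swing forward as they close: fully open they stand 13 mm farther back than shut.
Start: joints at [-1.441, 0.381, 1.297, -0, 1.464, -0.215], TCP at [0.186, -0.518, 0.231] pointing down, gripper open.
Joint ranges: [-3.11, 3.11], [-0.89, 2.33], [0.22, 2.48], [-1.42, 4.56], [0.17, 2.85], [-2.88, 2.88]. Speed limits (rad/s): [2.39, 2.39, 3.14, 3.14, 3.14, 3.14].

## Interface

Orientations are given as a rotation vector (axis times angle).
In Python, from bench import sense, eyes, order gives the robot as it stands.
- The arm moves only by the shell command python3 -m jog 'ROWS' [FORCE]. ROWS is JSON, a list of rows, each a list of 7 numbers: the shift along the tool's x, y, z in mm, then the turn, a rotation vector about the tool's x, y, z in degrees, then the opening, from 0 (shut) to 1 (fully open). A call has exactly 10 rows; each row is the pose to reach, as a shift and turn from the pose commanded when the call began, along the tool's axes at that moment; what a row does not reach only later rows make up. A row lasts 1/12 s, in which the tool goes at most 41.7 mm and 7.16 degrees, less where a joint would pass 70% of its speed; a pose out of reach is approached as far as the arm can. A call with a gripper value outside its range is refused whole. The fingers move at their own pace and stop on an object; FORCE is the grip in N (left out, the last holds). Time passes only in rows, so rows that repeat a pose let the fingers close, or fill a call up. It gives the time, the measured TCP pose, the force, the opening and the grip force at its end, in the units of the state.
- sense(): the state, without advancing time (a new reading comes with each control period).
- eyes.snapshot(name): name is "scene" or "top" or "wrist"; returns the picture (420x560x3 uint8, red, green, blue); there is no depth.
- eyes.get_calibration(name): a dict with "intrinsics" (3x3 intrinsics, pixels), "camera_from_world" (4x4, takes a point from world to camera coordinates). Camera axes: x right, y down, z forward; pixel columns grow to the right and rows downward; lengths in m; the calibration is good to about 2 mm. A picture is of the moment at which its call begins: read the wrist's pose just before it. get_calibration takes no time and is no camera call; for the wrist camera it gives the pose at the moment of the call.
- order.hand_in(): hands the job in; it is judged then, once.
The state is a dict: "time": time; "joints": joint angles; "joint_velocities": joint speeds; "joint_efforts": joint torques, N m; "tool_pos": TCP position; "ee_rot": TCP orientation; "wrist_force": force on the tool from outside, world axes, zero at the start; "ft_torque": the same for the moment, N m; "grip_width": opening from 0.0 (shut) to 1.0 (fully open); "grip_force": force on a finger pad.
Only numpy, scipy, OpenCV 4.12 (cv2) and the standard library are available. Lean on these libraries where they do the work, as an engineer would, in place of code of your own. Each camera call takes 0.05 s, during which the arm holds its last target. There are 200 camera calls.

## Working session

There is one attempt and no reset: what is moved stays moved. The work goes in short steps, Python scripts to look and compute and a shell command to move; the robot and the scene stay as the last step left them, time stands still between calls to the robot, and variables do not carry over. Pictures are saved under pics/ and viewed, at most 10 in all, crops included, and the job is handed in when it is done.

```bash
mkdir -p pics; ls
python3 - <<'E'
from bench import sense,eyes
import cv2,numpy as np
s=sense();print({k:np.round(v,3).tolist() for k,v in s.items()})
for n in("scene","top"):
    cv2.imwrite(f"pics/{n}0.png",eyes.snapshot(n)[:,:,::-1]);c=eyes.get_calibration(n);print(n,np.round(c["intrinsics"],1).tolist(),np.round(c["camera_from_world"],3).tolist())
E
```

```text
pics
{'time': 0.0, 'joints': [-1.441, 0.381, 1.298, -0.0, 1.464, -0.215], 'joint_velocities': [0.001, 0.001, 0.001, 0.0, 0.002, 0.002], 'joint_efforts': [-0.0, -44.846, -23.128, -0.0, 0.005, 0.0], 'tool_pos': [0.186, -0.517, 0.231], 'ee_rot': [-3.094, -0.539, -0.0], 'wrist_force': [0.367, 0.86, -0.256], 'ft_torque': [-0.013, -0.01, 0.03], 'grip_force': 0.0, 'grip_width': 1.002}
scene [[386.0, 0.0, 271.8], [0.0, 386.0, 211.0], [0.0, 0.0, 1.0]] [[0.451, 0.893, -0.011, -0.254], [0.749, -0.385, -0.539, -0.404], [-0.485, 0.235, -0.842, 1.077], [0.0, 0.0, 0.0, 1.0]]
top [[521.2, 0.0, 286.7], [0.0, 521.2, 204.5], [0.0, 0.0, 1.0]] [[0.023, -1.0, -0.002, -0.017], [-0.982, -0.022, -0.189, 0.588], [0.189, 0.006, -0.982, 1.176], [0.0, 0.0, 0.0, 1.0]]
```

View pics/scene0.png

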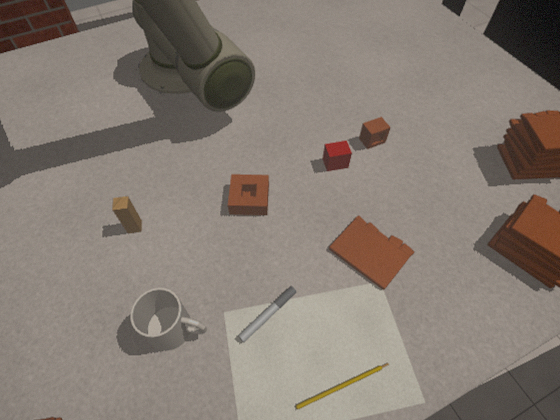

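View pics/top0.png

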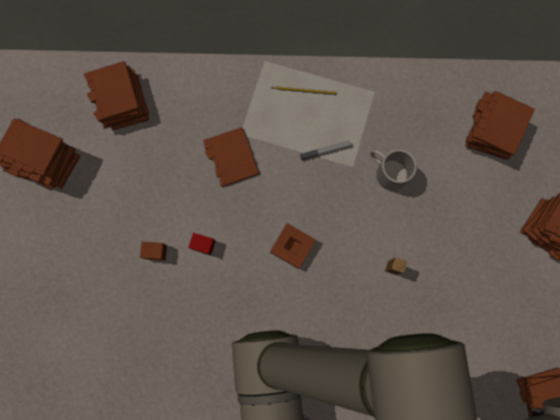

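The scene view shows the post at (127,214), the foot at (249,193), the cap at (375,132), the red look-alike at (337,155), the plaque at (372,252), the marker at (266,315) and the mug at (160,320). 

In the top view the post is at (398,265), the foot at (294,246), the cap at (153,251) and the red block at (202,243). 

Things that could be mistaken for the cap are the red block (337,155), the terracotta block (375,132) and the brick stacks at (540,150) and (540,245). I choose (375,132). Only the yellowish block at (127,214) could be the post.

```bash
cat > h.py <<'E'
import cv2,numpy as np
from bench import sense,eyes
from scipy.spatial.transform import Rotation as R
def ray(c,uv,z):
    T=np.array(c["camera_from_world"]);K=np.array(c["intrinsics"])
    o=-T[:3,:3].T@T[:3,3];d=T[:3,:3].T@np.linalg.inv(K)@[uv[0],uv[1],1]
    return o+d*(z-o[2])/d[2]
def face(im,c,roi,lo,hi,z):
    "top-face rectangle: rectify mask contour onto plane z -> centre, sizes(mm), angle(deg)"
    u0,v0,u1,v1=roi;hsv=cv2.cvtColor(im,cv2.COLOR_RGB2HSV)[v0:v1,u0:u1]
    m=cv2.inRange(hsv,np.array(lo),np.array(hi))
    cs=cv2.findContours(m,cv2.RETR_EXTERNAL,cv2.CHAIN_APPROX_NONE)[0]
    k=max(cs,key=cv2.contourArea).reshape(-1,2)+[u0,v0]
    p=np.array([ray(c,q,z)[:2] for q in k],np.float32)*1000
    (x,y),wh,a=cv2.minAreaRect(p);return np.round([x,y,*wh,a],1),k
E
python3 - <<'E'
from h import *
im=cv2.imread("pics/scene0.png");t=cv2.imread("pics/top0.png")
a=cv2.resize(im[100:185,310:410],None,fx=4,fy=4,interpolation=2);b=cv2.resize(t[225:285,370:430],None,fx=5.67,fy=5.67,interpolation=2)[:340]
cv2.imwrite("pics/crop1.png",np.hstack([a,b]))
hs=cv2.cvtColor(t,cv2.COLOR_BGR2HSV)
for n,p in dict(post=(398,263),postside=(391,267),foot=(283,240),cap=(152,247),red=(202,240)).items(): print(n,hs[p[1],p[0]])
c=eyes.get_calibration("top")
for n,p,z in(("post",(400,263),.09),("foot",(294,245),.035),("cap",(154,248),.05),("red",(203,241),.04),("mug",(398,165),.09)): print(n,ray(c,p,z).round(3))
print("foot",face(t[:,:,::-1],c,(262,215,325,275),(0,120,60),(14,255,255),.035)[0])
print("cap",face(t[:,:,::-1],c,(130,230,175,270),(0,120,60),(14,255,255),.05)[0])
E
```

```text
post [ 16 135 108]
postside [ 17 138  74]
foot [  9 184  93]
cap [  9 177  92]
red [  1 222 107]
post [ 0.454 -0.261  0.09 ]
foot [ 0.495 -0.023  0.035]
cap [0.479 0.305 0.05 ]
red [0.499 0.193 0.04 ]
mug [ 0.681 -0.261  0.09 ]
foot [493.8 -19.4  79.   79.   61. ]
cap [473.2 311.2  49.   37.8  86.8]
```

View pics/crop1.png

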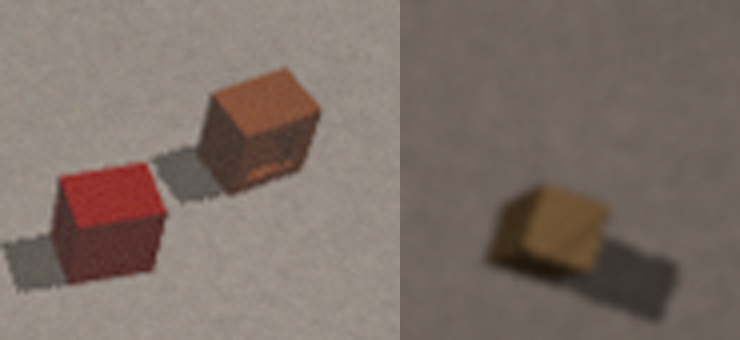

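The crop shows a lit recess on the cap's right-front face, at scene (377,139). So the hole faces roughly world +x, which agrees with the 38 mm side lying along x. The post's top face in the top view is at about (399,265).

```bash
cat >> h.py <<'E'
def go(pos,yaw,Rt=None):
    "shift mm / turn deg in tool axes to TCP pos (m), tool down, tool y along +-yaw deg (world)"
    s=sense();R0=R.from_rotvec(s["ee_rot"])
    best=None
    for k in(0,180):
        a=np.radians(yaw+k);y=np.array([np.cos(a),np.sin(a),0]);z=np.array([0,0,-1.])
        Q=Rt or R.from_matrix(np.c_[np.cross(y,z),y,z]);w=(R0.inv()*Q).as_rotvec(degrees=True)
        if best is None or np.linalg.norm(w)<np.linalg.norm(best): best=w
    print("t",round(s["time"],2),"shift",(R0.inv().apply(np.array(pos)-s["tool_pos"])*1000).round(1),"turn",best.round(1),"tcp",s["tool_pos"].round(4),"j",np.round(s["joints"],2))
E
python3 - <<'E'
from h import *
s=sense();c=eyes.get_calibration("wrist");T=np.array(c["camera_from_world"]);R0=R.from_rotvec(s["ee_rot"])
o=-T[:3,:3].T@T[:3,3];print("cam in tool",R0.inv().apply(o-s["tool_pos"]).round(3),"axes",(R0.inv().as_matrix()@T[:3,:3].T).round(2).tolist(),np.round(c["intrinsics"],0).tolist())
t=cv2.imread("pics/top0.png")[:,:,::-1];c=eyes.get_calibration("top")
r,k=face(t,c,(380,245,420,285),(10,100,88),(25,255,255),.09);print("post",r)
go([r[0]/1000,r[1]/1000,.23],r[4])
E
```

```text
cam in tool [ 0.078  0.    -0.142] axes [[0.0, -0.95, -0.31], [1.0, 0.0, -0.0], [0.0, -0.31, 0.95]] [[336.0, 0.0, 281.0], [0.0, 336.0, 214.0], [0.0, 0.0, 1.0]]
post [ 449.9 -258.6   27.4   25.8   72.7]
t 0.1 shift [ 335.9 -154.3    1.1] turn [-0.1  0.  37.1] tcp [ 0.1859 -0.5174  0.2308] j [-1.44  0.38  1.3   0.    1.46 -0.22]
```

```bash
python3 -m jog '[[34,-15,0,0,0,6,1],[70,-32,0,0,0,12,1],[108,-50,0,0,0,18,1],[146,-67,0,0,0,24,1],[184,-84,0,0,0,30,1],[222,-102,0,0,0,37,1],[260,-119,0,0,0,37,1],[298,-137,0,0,0,37,1],[336,-154,0,0,0,37,1],[336,-154,0,0,0,37,1]]' 40
python3 - <<'E'
from h import *
im=eyes.snapshot("wrist");c=eyes.get_calibration("wrist");cv2.imwrite("pics/w1.png",im[:,:,::-1])
K=np.array(c["intrinsics"]);T=np.array(c["camera_from_world"]);p=K@(T@[.45,-.259,.09,1])[:3];print(p/p[2]);print(cv2.cvtColor(im,cv2.COLOR_RGB2HSV)[int(p[1]/p[2]),int(p[0]/p[2])])
go([.45,-.259,.23],72.7)
E
```

```text
time: 0.93
tool_pos: [0.4531, -0.2547, 0.2311]
ee_rot: [-3.106, 0.463, -0.001]
wrist_force: [-0.1, 0.5, 0.3]
grip_width: 1.0
grip_force: 0.0
[285.05055077 200.44424582   1.        ]
[ 17 133 132]
t 0.98 shift [-1.2  3.5  1. ] turn [-0.1  0.   0.3] tcp [ 0.4522 -0.256   0.231 ] j [-0.74  0.33  1.38  0.    1.43  1.12]
```

View pics/w1.png

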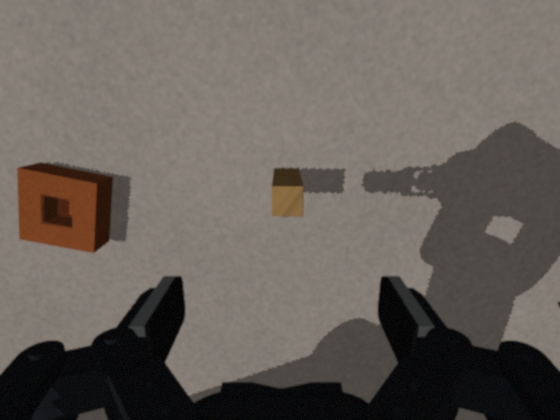

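The wrist view shows the post's top face at (287,200), square to the fingers, and the foot at (65,205) with its socket at (57,208). I'll measure both from this frame.

Run:
```python
from h import *
im=cv2.imread("pics/w1.png")[:,:,::-1];c=eyes.get_calibration("wrist")
r,k=face(im,c,(260,160,315,230),(10,90,105),(25,255,255),.09);print("post",r)
h=cv2.cvtColor(np.ascontiguousarray(im),cv2.COLOR_RGB2HSV);print(h[185,30:115:8,2],h[175:250:6,30,2])
f,k=face(im,c,(5,150,118,258),(0,120,100),(14,255,255),.035);print("foot",f)
q=cv2.approxPolyDP(k.reshape(-1,1,2).astype(np.int32),5,True).reshape(-1,2);print(q.tolist())
go([r[0]/1000,r[1]/1000,.05],r[4])
```

```text
post [ 449.3 -260.6   26.6   26.4   73.1]
[117 119 118 116 120 118 118 120 120  40  43] [118 122 118 119 119 121 117 117 119 119 122 127 131]
foot [493.6 -20.3  79.1  79.1  61.2]
[[18, 168], [20, 238], [93, 251], [95, 184]]
t 0.98 shift [ -1.4   5.4 181. ] turn [-0.1  0.  -0.1] tcp [ 0.4522 -0.256   0.231 ] j [-0.74  0.33  1.38  0.    1.43  1.12]
```

```bash
python3 -m jog '[[0,2,30,0,0,0,1],[0,2,65,0,0,0,1],[0,2,100,0,0,0,1],[0,2,135,0,0,0,1],[0,2,165,0,0,0,1],[0,2,181,0,0,0,1],[0,2,181,0,0,0,1],[0,2,181,0,0,0,0.6],[0,2,181,0,0,0,0],[0,2,181,0,0,0,0]]' 40
python3 -m jog '[[0,0,0,0,0,0,0],[0,0,0,0,0,0,0],[0,0,0,0,0,0,0],[0,0,-5,0,0,0,0],[0,0,-20,0,0,0,0],[0,0,-40,0,0,0,0],[0,0,-60,0,0,0,0],[0,0,-60,0,0,0,0],[0,0,-60,0,0,0,0],[0,0,-60,0,0,0,0]]'
python3 - <<'E'
from h import *
go([.4936,-.0203,.11],61.2)
E
```

```text
time: 1.82
tool_pos: [0.4499, -0.2618, 0.0518]
ee_rot: [3.104, -0.471, 0.004]
wrist_force: [0.4, 0.4, -0.2]
grip_width: 0.605
grip_force: 0.0
time: 2.65
tool_pos: [0.4491, -0.2607, 0.1098]
ee_rot: [-3.105, 0.471, 0.001]
wrist_force: [-0.3, -0.3, -0.4]
grip_width: 0.323
grip_force: 45.9
t 2.65 shift [-2.880e+01 -2.428e+02 -1.000e-01] turn [-0.   0.1 11.6] tcp [ 0.4491 -0.2607  0.1098] j [-0.75  0.45  1.57  0.    1.12  1.12]
```

```bash
python3 -m jog '[[-4,-32,0,0,0,2,0],[-8,-64,0,0,0,4,0],[-12,-97,0,0,0,6,0],[-16,-130,0,0,0,8,0],[-20,-162,0,0,0,10,0],[-24,-194,0,0,0,11.6,0],[-28,-222,0,0,0,11.6,0],[-29,-243,0,0,0,11.6,0],[-29,-243,0,0,0,11.6,0],[-29,-243,0,0,0,11.6,0]]'
python3 - <<'E'
from h import *
s=sense();im=eyes.snapshot("wrist");c=eyes.get_calibration("wrist");cv2.imwrite("pics/w2.png",im[:,:,::-1])
go([.4936,-.0203,.11],61.2)
E
```

```text
time: 3.48
tool_pos: [0.4934, -0.0196, 0.1094]
ee_rot: [3.043, -0.779, -0.003]
wrist_force: [0.7, -0.2, -1.1]
grip_width: 0.324
grip_force: 45.9
t 3.53 shift [ 0.1 -0.2 -0.5] turn [ 0.   0.1 -0. ] tcp [ 0.4935 -0.0204  0.1095] j [-0.28  0.42  1.64 -0.    1.09  1.79]
```

View pics/w2.png

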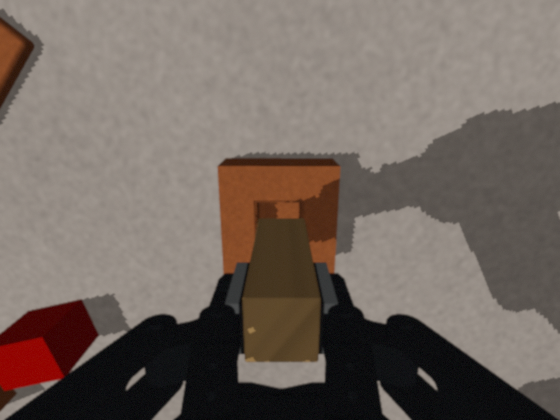

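The post is held straight, with its lower far edge at about (256–308, 220). The foot's far top edge runs from (220,165) to (339,165), and the socket's far lip is at about (254–300, 201). I'll compare these in tool axes.

Run:
```python
from h import *
im=cv2.imread("pics/w2.png");c=eyes.get_calibration("wrist");s=sense();R0=R.from_rotvec(s["ee_rot"])
tl=lambda uv,z:(R0.inv().apply(ray(c,uv,z)-s["tool_pos"])*1000).round(1)
h=cv2.cvtColor(im,cv2.COLOR_BGR2HSV)
g=lambda a:np.abs(np.diff(a.astype(int)))
for v in(180,190,210,235):
    sat=h[v,:,1];x=np.where((sat>130)&(h[v,:,0]<14))[0];x=x[(x>205)&(x<350)];print(v,x.min(),x.max()+1,tl((x.min(),v),.035),tl((x.max()+1,v),.035))
print("col edge",[ (u,int(np.argmax(np.convolve(h[140:180,u,2].astype(int),[1,1,-1,-1],'valid')))) for u in(235,280)],h[150:212:1,262,2].tolist(),h[205,245:312,2].tolist(),h[226,245:318,0].tolist(),h[226,245:318,2].tolist(),h[210:228,283,0].tolist())
for n,uv,z in(("foot far edge",(280,166),.035),("sock far",(275,201),.035),("sockL",(254,205),.035),("sockR",(301,205),.035),("postL",(256,221),.06),("postR",(308,221),.06)): print(n,tl(uv,z))
```

```text
180 219 339 [ 31.5 -40.5  74.5] [31.5 38.4 74.5]
190 219 339 [ 24.7 -40.9  74.5] [24.7 38.8 74.5]
210 221 337 [ 10.8 -40.3  74.5] [10.8 38.2 74.6]
235 222 336 [ -7.4 -40.6  74.5] [-7.4 38.5 74.6]
col edge [(235, 24), (280, 24)] [153, 149, 129, 105, 95, 92, 90, 84, 71, 61, 59, 59, 61, 58, 60, 78, 116, 133, 135, 134, 133, 132, 130, 129, 130, 132, 132, 132, 133, 135, 136, 138, 138, 136, 137, 136, 134, 135, 134, 132, 132, 132, 131, 130, 130, 133, 133, 133, 132, 128, 116, 103, 93, 86, 83, 82, 81, 81, 82, 80, 82, 82] [138, 140, 138, 136, 136, 135, 135, 133, 120, 103, 95, 86, 65, 60, 69, 77, 79, 82, 83, 82, 82, 80, 81, 82, 83, 83, 86, 86, 88, 101, 121, 131, 134, 135, 136, 133, 133, 133, 134, 135, 137, 137, 137, 137, 136, 135, 134, 134, 133, 135, 136, 135, 132, 118, 90, 67, 65, 69, 72, 77, 82, 83, 82, 81, 81, 79, 79] [11, 11, 11, 11, 11, 11, 11, 11, 11, 10, 11, 13, 14, 15, 17, 17, 17, 17, 16, 17, 18, 16, 17, 17, 15, 18, 18, 18, 17, 16, 17, 16, 17, 17, 17, 17, 17, 17, 16, 17, 16, 18, 18, 17, 18, 18, 17, 18, 16, 17, 17, 18, 19, 17, 17, 18, 17, 17, 17, 18, 15, 12, 10, 12, 11, 11, 11, 11, 11, 10, 10, 11, 11] [135, 136, 137, 138, 138, 139, 139, 137, 131, 115, 97, 88, 83, 75, 67, 67, 68, 69, 70, 69, 68, 71, 70, 70, 71, 69, 70, 68, 69, 70, 70, 68, 69, 68, 68, 69, 69, 69, 71, 70, 69, 67, 68, 68, 68, 65, 67, 66, 67, 66, 66, 68, 67, 69, 69, 70, 69, 71, 69, 67, 67, 72, 76, 78, 81, 83, 82, 82, 80, 80, 79, 79, 79] [11, 11, 11, 11, 11, 11, 11, 12, 12, 15, 17, 17, 18, 17, 17, 17, 16, 17]
foot far edge [40.7 -0.4 74.5]
sock far [17.1 -3.7 74.5]
sockL [ 14.3 -17.9  74.5]
sockR [14.3 13.8 74.5]
postL [ 11.6 -14.8  49.5]
postR [11.6 16.6 49.5]
```

```bash
python3 -m jog '[[1,-1,5,0,0,0,0],[1,-1,12,0,0,0,0],[1,-1,18,0,0,0,0],[1,-1,22,0,0,0,0],[1,-1,25,0,0,0,0],[1,-1,28,0,0,0,0],[1,-1,31,0,0,0,0],[1,-1,33,0,0,0,0],[1,-1,33,0,0,0,0],[1,-1,33,0,0,0,0]]'
python3 - <<'E'
from h import *
cv2.imwrite("pics/w3.png",eyes.snapshot("wrist")[:,:,::-1])
E
```

```text
time: 4.37
tool_pos: [0.4952, -0.0198, 0.0772]
ee_rot: [-3.042, 0.782, 0.0]
wrist_force: [1.3, 2.6, -2.3]
grip_width: 0.324
grip_force: 45.6
```

View pics/w3.png

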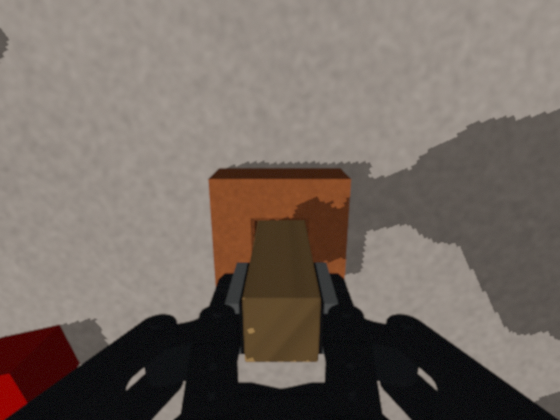

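The post has entered the mouth between (251,221) and (308,221) with only about 3 N of force. I'll go on down to home.

```bash
python3 -m jog '[[0,0,4,0,0,0,0],[0,0,8,0,0,0,0],[0,0,12,0,0,0,0],[0,0,15,0,0,0,0],[0,0,17,0,0,0,0],[0,0,18,0,0,0,0],[0,0,18,0,0,0,0],[0,0,18,0,0,0,0],[0,0,18,0,0,0,0],[0,0,18,0,0,0,0]]'
```

```text
time: 5.25
tool_pos: [0.4954, -0.0199, 0.0608]
ee_rot: [-3.043, 0.782, -0.002]
wrist_force: [-2.0, 4.8, 21.2]
grip_width: 0.321
grip_force: 48.7
```

There is 21 N of push at TCP z 0.061, which is the expected home height. I'll release and rise.

```bash
python3 -m jog '[[0,0,17,0,0,0,0],[0,0,17,0,0,0,0.5],[0,0,17,0,0,0,1],[0,0,17,0,0,0,1],[0,0,17,0,0,0,1],[0,0,17,0,0,0,1],[0,0,17,0,0,0,1],[0,0,10,0,0,0,1],[0,0,-15,0,0,0,1],[0,0,-50,0,0,0,1]]' >/dev/null
python3 -m jog '[[0,0,-35,0,0,0,1],[0,0,-70,0,0,0,1],[0,0,-100,0,0,0,1],[0,0,-100,0,0,0,1],[0,0,-100,0,0,0,1],[0,0,-100,0,0,0,1],[0,0,-100,0,0,0,1],[0,0,-100,0,0,0,1],[0,0,-100,0,0,0,1],[0,0,-100,0,0,0,1]]'
python3 - <<'E'
from h import *
im=eyes.snapshot("wrist");c=eyes.get_calibration("wrist");cv2.imwrite("pics/w4.png",im[:,:,::-1])
r,k=face(im,c,(200,100,360,400),(13,60,60),(25,255,255),.1);print("post top at z=.1",r)
go([.473,.311,.25],90)
E
```

```text
time: 6.92
tool_pos: [0.4951, -0.0199, 0.2088]
ee_rot: [-3.043, 0.783, 0.002]
wrist_force: [0.0, -0.2, 0.9]
grip_width: 1.0
grip_force: 0.0
post top at z=.1 [501.1 -23.2  28.7  42.   61.2]
t 6.97 shift [-179.  -279.2  -41. ] turn [ -0.    0.1 -28.8] tcp [ 0.4951 -0.0199  0.2089] j [-0.28  0.3   1.48  0.    1.35  1.79]
```

View pics/w4.png

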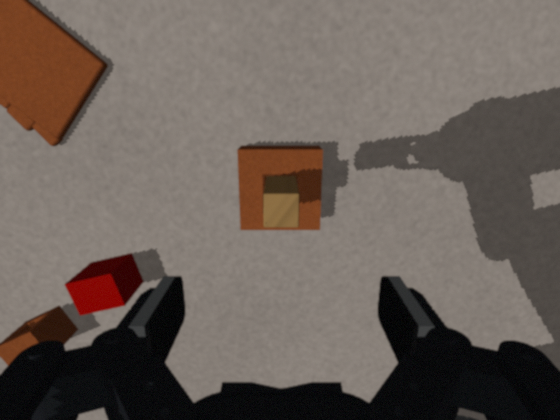

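The post stands square in the socket. Its top is about (280,210), 28.7 mm wide on the z = 0.1 plane, as it should be when home. Next is the cap.

```bash
python3 -m jog '[[-20,-31,-5,0,0,-4,1],[-40,-62,-10,0,0,-8,1],[-60,-93,-15,0,0,-12,1],[-80,-124,-20,0,0,-16,1],[-100,-155,-20,0,0,-20,1],[-120,-186,-20,0,0,-24,1],[-140,-217,-20,0,0,-26,1],[-160,-248,-20,0,0,-26,1],[-179,-279,-20,0,0,-26,1],[-179,-279,-20,0,0,-26,1]]'
python3 - <<'E'
from h import *
im=eyes.snapshot("wrist");c=eyes.get_calibration("wrist");cv2.imwrite("pics/w5.png",im[:,:,::-1])
K=np.array(c["intrinsics"]);T=np.array(c["camera_from_world"]);p=K@(T@[.473,.311,.05,1])[:3];p=(p/p[2]).astype(int);print(p);h=cv2.cvtColor(im,cv2.COLOR_RGB2HSV);print(h[p[1],p[0]],h[p[1]-60:p[1]+60:5,p[0],2])
E
```

```text
time: 7.8
tool_pos: [0.4718, 0.3158, 0.2287]
ee_rot: [-3.139, 0.07, 0.001]
wrist_force: [-0.1, -0.6, -0.9]
grip_width: 1.002
grip_force: 0.0
[283 187   1]
[ 11 187 112] [129 132 133 136 126 132 134 107  88 112 119 115 112 110 110 115 132 130
 132 130 133 131 126 128]
```

View pics/w5.png

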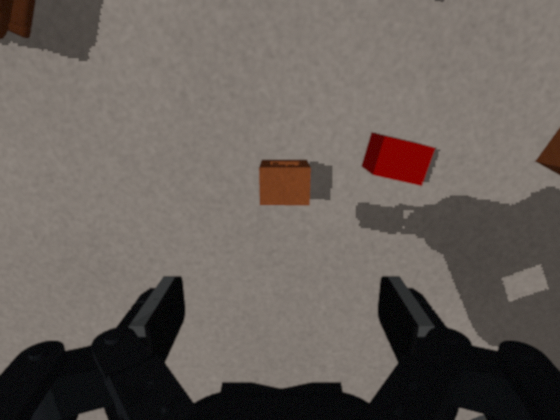

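The cap's top face spans (260–310, 167–205) and is square to the fingers. The recess shows on its far side at (287,163), which confirms the hole faces +x.

Run:
```python
from h import *
im=cv2.imread("pics/w5.png")[:,:,::-1];c=eyes.get_calibration("wrist")
r,k=face(im,c,(240,167,330,230),(0,120,95),(15,255,255),.05);print("cap",r)
go([r[0]/1000,r[1]/1000,.009],r[4])
```

```text
cap [474.6 309.9  49.4  36.1  87.4]
t 7.85 shift [  2.7   3.4 219.7] turn [ 0.  0. -0.] tcp [0.4722 0.3134 0.2287] j [0.38 0.41 1.25 0.   1.48 1.99]
```

```bash
python3 -m jog '[[2,1,30,0,0,0,1],[2,1,65,0,0,0,1],[2,1,100,0,0,0,1],[2,1,135,0,0,0,1],[2,1,165,0,0,0,1],[2,1,190,0,0,0,1],[2,1,208,0,0,0,1],[2,1,219,0,0,0,1],[2,1,219,0,0,0,1],[2,1,219,0,0,0,0.5]]' 60
python3 -m jog '[[0,0,0,0,0,0,0],[0,0,0,0,0,0,0],[0,0,0,0,0,0,0],[0,0,0,0,0,0,0],[0,0,-5,0,0,0,0],[0,0,-25,0,0,0,0],[0,0,-55,0,0,0,0],[0,0,-90,0,0,0,0],[0,0,-120,0,0,0,0],[0,0,-120,0,0,0,0]]'
```

```text
time: 8.68
tool_pos: [0.4753, 0.3093, 0.0107]
ee_rot: [3.141, -0.079, 0.0]
wrist_force: [0.3, 0.0, 0.2]
grip_width: 0.883
grip_force: 0.0
time: 9.52
tool_pos: [0.4771, 0.3107, 0.1369]
ee_rot: [-3.136, 0.077, -0.016]
wrist_force: [-0.2, -0.4, -0.9]
grip_width: 0.576
grip_force: 62.5
```

The cap is held: opening 0.576 is 49 mm. 

To bring the hole up, the tool must end level with its x axis up. From the joint limits and the wrist geometry, that works with the tool pointing sideways to the arm (j4 near +90°), not straight ahead. So I'll first raise the cap and yaw it with the tool pointing down, so tool x has azimuth about 130° over the free area to the left, then tilt +90° about tool y.

```bash
python3 -m jog '[[0,0,-20,0,0,-7,0],[0,0,-40,0,0,-14,0],[-15,-5,-60,0,0,-21,0],[-35,-12,-85,0,0,-28,0],[-55,-20,-110,0,0,-35,0],[-75,-28,-130,0,0,-42,0],[-95,-36,-150,0,0,-49,0],[-119,-45,-170,0,0,-56,0],[-119,-45,-170,0,0,-63,0],[-119,-45,-170,0,0,-70,0]]'
python3 -m jog '[[0,0,0,0,0,-7,0],[0,0,0,0,0,-14,0],[0,0,0,0,0,-21,0],[0,0,0,0,0,-28,0],[0,0,0,0,0,-35,0],[0,0,0,0,0,-42,0],[0,0,0,0,0,-49,0],[0,0,0,0,0,-56,0],[0,0,0,0,0,-62,0],[0,0,0,0,0,-62,0]]'
python3 - <<'E'
from h import *
go([.2,.53,.3],130)
E
```

```text
time: 10.35
tool_pos: [0.3571, 0.3611, 0.3016]
ee_rot: [2.61, 1.748, 0.004]
wrist_force: [-0.4, -0.3, -1.7]
grip_width: 0.574
grip_force: 62.7
time: 11.18
tool_pos: [0.358, 0.3604, 0.3001]
ee_rot: [-1.343, -2.84, 0.001]
wrist_force: [-0.2, -0.5, 0.0]
grip_width: 0.576
grip_force: 62.6
t 11.18 shift [ 2.313e+02 -1.450e+01  1.000e-01] turn [-0.   0.  89.4] tcp [0.358  0.3604 0.3001] j [ 0.56  0.26  1.27 -0.    1.61 -0.13]
```

```bash
python3 -m jog '[[10,0,0,0,6,0,0],[25,0,0,0,12,0,0],[40,0,0,0,18,0,0],[55,0,0,0,24,0,0],[70,0,0,0,30,0,0],[85,0,0,0,36,0,0],[100,0,0,0,42,0,0],[100,0,0,0,42,0,0],[100,0,0,0,42,0,0],[100,0,0,0,42,0,0]]'
python3 - <<'E'
from h import *
s=sense();print(np.round(s["joints"],2),R.from_rotvec(s["ee_rot"]).as_matrix().round(2).tolist())
E
```

```text
time: 12.02
tool_pos: [0.2955, 0.4378, 0.3006]
ee_rot: [-1.054, -2.215, -0.402]
wrist_force: [0.1, 0.4, -2.4]
grip_width: 0.577
grip_force: 62.6
[ 0.41  0.3   1.41  0.7   1.64 -0.29] [[-0.47, 0.78, -0.42], [0.58, 0.63, 0.52], [0.67, -0.0, -0.75]]
```

j4 is turning freely, as planned. I'll finish the tilt.

```bash
python3 -m jog '[[9,0,8,0,6,0,0],[18,0,16,0,12,0,0],[28,0,25,0,18,0,0],[38,0,34,0,24,0,0],[48,0,43,0,30,0,0],[57,0,51,0,36,0,0],[66,0,59,0,42,0,0],[75,0,67,0,48,0,0],[75,0,67,0,48,0,0],[75,0,67,0,48,0,0]]'
python3 - <<'E'
from h import *
s=sense();print(np.round(s["joints"],2),R.from_rotvec(s["ee_rot"]).as_matrix().round(3).tolist())
cv2.imwrite("pics/s2.png",eyes.snapshot("scene")[:,:,::-1])
E
```

```text
time: 12.85
tool_pos: [0.2314, 0.5162, 0.3002]
ee_rot: [-0.694, -1.461, -0.689]
wrist_force: [-0.0, 0.7, -1.3]
grip_width: 0.576
grip_force: 62.7
[ 0.44  0.53  1.68  1.42  1.76 -0.65] [[-0.002, 0.774, -0.633], [0.004, 0.633, 0.774], [1.0, -0.001, -0.004]]
```

View pics/s2.png

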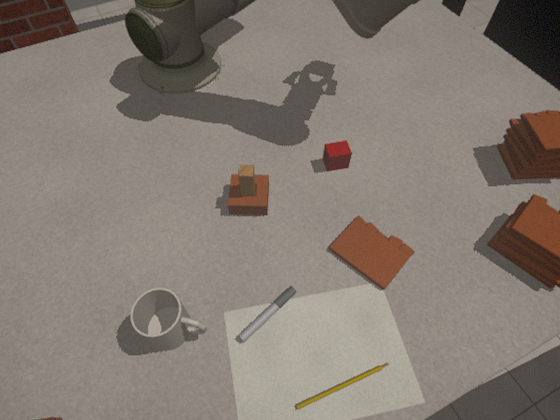

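The post stands upright in the foot at (247,185), and the plaque, marker, mug and red block have not moved. The tool is level with its x axis exactly up. I'll lower to about 15 cm.

```bash
python3 -m jog '[[-15,0,0,0,0,0,0],[-35,0,0,0,0,0,0],[-55,0,0,0,0,0,0],[-75,0,0,0,0,0,0],[-95,0,0,0,0,0,0],[-115,0,0,0,0,0,0],[-130,0,0,0,0,0,0],[-140,0,0,0,0,0,0],[-145,0,0,0,0,0,0],[-145,0,0,0,0,0,0]]'
python3 -m jog '[[0,0,0,0,0,0,0],[0,0,0,0,0,0,0],[0,0,0,0,0,0,0],[0,0,0,0,0,0,0],[0,0,0,0,0,0,0],[0,0,0,0,0,0,0],[0,0,0,0,0,0,0],[0,0,0,0,0,0,0],[0,0,0,0,0,0,0],[0,0,0,0,0,0,0]]'
python3 - <<'E'
from h import *
s=sense();print(np.round(s["joints"],2),np.abs(s["joint_velocities"]).max(),R.from_rotvec(s["ee_rot"]).as_matrix().round(3).tolist())
cv2.imwrite("pics/w6.png",eyes.snapshot("wrist")[:,:,::-1])
E
```

```text
time: 13.73
tool_pos: [0.2322, 0.5161, 0.1557]
ee_rot: [-0.693, -1.459, -0.693]
wrist_force: [1.0, 1.4, -1.8]
grip_width: 0.579
grip_force: 62.7
time: 14.57
tool_pos: [0.2317, 0.5161, 0.1557]
ee_rot: [-0.693, -1.457, -0.693]
wrist_force: [0.4, 0.2, -1.0]
grip_width: 0.577
grip_force: 62.7
[ 0.44  0.8   1.76  1.37  1.7  -1.  ] 0.0012438647684508343 [[0.0, 0.775, -0.631], [0.0, 0.631, 0.775], [1.0, -0.0, 0.0]]
```

View pics/w6.png

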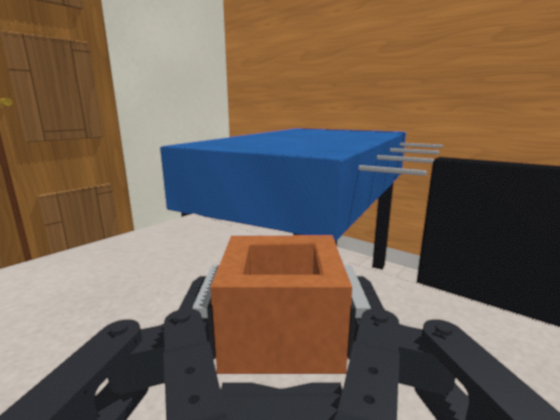

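The cap sits level between the pads with the square hole open at the top (282,260), still and clear of everything. I'll hand in.

```bash
python3 -c "from bench import order;print(order.hand_in())"
```

```text
the job is handed in; nothing more can be done
None
```

I've handed the job in, with no verdict returned: the post is home in the foot's socket and let go, the cap is held still about 15.6 cm up with its hole facing straight up, and the plaque, marker and mug were still in place in the last scene picture.

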